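# Lower the grow lamp over the seedlings

### The job

Lower the grow lamp over the seed tray: first press the pawl of its ratchet free by its pad, while the lamp arm is still up, so that it stays clear of the teeth; then push the arm down by its cross handle, past the teeth, until it lies level on its stop. Only press and push, do not raise the arm, and leave the bottle, the box, the pot and the cap standing where they are.

Things in the scene. Friction and masses are not known exactly. Their poses are not given: they have to be found in the camera images.
- stand: Fixed lamp stand: dark steel base 170 x 110 x 12 mm with aluminium cheeks. Origin on the table, straight below the arm's hinge; z up; seen from above the arm points along its -x, the pawl pad lies towards its +x. Front cheeks (x -18 to 18 mm, y within 20 mm) end 188 mm high, rear cheeks (x 45 to 65 mm) 222 mm; under the pad there is only the base plate.
- lamp_hinge (a point): The arm's hinge axis (along the stand's y), 170 mm above the table. A steel hub of 42 mm radius, with saw teeth to 48 mm on its upper side, turns about it with the arm.
- lamp_handle (a point): Centre of the cross handle at the arm's free end: a black round bar 14 mm thick, 104 mm long along the stand's y, 220 mm from the hinge axis. Its beam is 16 mm thick; under the beam hangs a flat white lamp panel 120 x 100 mm, 75 to 195 mm from the hinge, reaching 25 mm below the beam's centre line. The seed tray stays clear of the lowered lamp.
- lamp_arm (a joint): Angle of the arm above level, rad: 0 is level on its bottom stop (handle centre 170 mm high), larger is higher; starts in one of three notches at 0.40 to 0.88, can rise to 1.05. With the pawl in the teeth it sinks at most 0.1 and locks. With the pawl free its stiff hinge stays where it is left, and about 3 to 7 N down on the handle lowers it.
- pawl_pad (a point): Centre of the top face of the pawl's press pad: flat steel, 36 mm (along the stand's x) by 34 mm, about 227 mm above the table, 110 mm from the hinge towards the stand's +x. The pawl is a steel rocker: pressing the pad down lifts the nose at its other end out of the teeth. Pivot axis along y, 55 mm from the pad towards the hinge and 12 mm below the pad's top.
- pawl (a joint): Angle of the pawl, rad: 0 is nose fully in the teeth, as at the start; 0.44 is fully free, on its stop (pad about 24 mm lower than at 0). An over-centre spring resists with up to about 7 N at the pad, then snaps it free beyond about 0.22 and keeps it free when let go; below that it returns to the teeth.
- seed_tray: Fixed black seed tray 250 x 140 x 35 mm with two green pots of grass, 115 mm high with the grass, under the lamp. Origin at the centre of its underside.
- bottle: Bystander: glass bottle with blue cap, 68 mm thick, 150 mm high, loose. Origin at the centre of its underside.
- tip_box: Bystander: white and clear pipette tip box 82 x 62 x 100 mm, loose. Origin at the centre of its underside.
- pot: Bystander: small terracotta pot, 92 mm wide, 90 mm high, loose. Origin at the centre of its underside.
- cap: Bystander: blue screw cap, 40 mm wide, 22 mm high, loose on the table. Origin at the centre of its underside.

How it is judged:
By the outcome, as a careful person would: the job done as asked, in the order asked, and still so for the second after the job is handed in, with the robot touching nothing.
It also fails if it takes over 45 s, if anything falls off the work surface, if the arm or the gripper's body presses on something with over 40 N, if the wrist force passes 120 N, or if a joint passes its speed limit or range.

### The arm

A 6-joint arm with a two-finger parallel gripper is mounted at the origin on the work surface. World frame = base frame: x ahead of the robot, y to its left, z up, the work surface at z = 0. Lengths are in m, angles in rad, forces in N, time in s.
With the tool pointing down it reaches from about 0.225 to 0.875 m from the base axis. Payload 3.4 kg.
Tool frame: the origin (TCP) lies at the very end of the fingers, on their centre line; the grasp point (between the pads) lies 19 mm behind it; z points along the fingers, y is the line along which they close (so a half turn about z gives the same grasp; the last joint's range is limited). The gripper opens to 85 mm and grips with 20 to 120 N. Pads are 22 mm wide; open, the fingers measure 114 mm over their backs; the gripper's body (76 mm by 85 mm) begins 54 mm behind the grasp point. The pads swing forward as they close: fully open they stand 13 mm farther back than shut.
Start: joints at [-1.41, 0.276, 1.505, -0, 1.361, -0.121], TCP at [0.16, -0.552, 0.195] pointing down, gripper open.
Joint ranges: [-2.89, 2.89], [-0.75, 2.08], [0.22, 2.7], [-1.18, 4.32], [0.11, 2.71], [-2.7, 2.7]. Speed limits (rad/s): [2.57, 2.57, 3.14, 3.14, 3.14, 3.14].

### API

Orientations are given as a unit quaternion [w, x, y, z].
In Python, from rig import manip gives the robot as it stands. The module is installed in compiled form; this text tells all that it offers.
- The arm moves only by the tool play_rows, never from a script. Its argument "motion" is a list of rows, each a list of 5 numbers: the shift along the tool's x, y, z in units of 40 mm (1.0 is 40 mm), then the turn about the tool's z in units of 10 degrees (1.0 is 10 degrees), then the finger opening in mm, from 0 to 85.4. A call has 1 to 5 rows; each row is the pose to reach, as a shift and turn from the pose commanded when the call began, along the tool's axes at that moment; what a row does not reach only later rows make up. A row lasts 1/8 s, in which the tool goes at most 62.5 mm and 10.7 degrees, less where a joint would pass 70% of its speed; a pose out of reach is approached as far as the arm can. A call with a gripper value outside its range is refused whole. The fingers move at their own pace and stop on an object; "newtons" is the grip in N (left out, the last holds). Time passes only in rows, so rows that repeat a pose let the fingers close. It gives the time, the measured TCP pose, the force, the opening and the grip force at its end, in the units of the state.
- manip.get_state(): the state, without advancing time (a new reading comes with each control period).
- manip.get_image(name): name is "side" or "top"; returns a dict with "img" (384x512x3 uint8, red, green, blue), "range_z" (384x512 float32, m along the optical axis (not along the pixel's ray), 0 where there is no reading), "fx", "fy", "cx", "cy" (pixels), "R" (3x3) and "t" (3): a world point X has camera coordinates R X + t. Camera axes: x right, y down, z forward; pixel columns grow to the right and rows downward; lengths in m; the calibration is good to about 2 mm. A picture is of the moment at which its call begins.
- manip.sign_off(): hands the job in; it is judged then, once.
The state is a dict: "clock": time; "qpos": joint angles; "qd": joint speeds; "effort": joint torques, N m; "position": TCP position; "ee_rot": TCP orientation; "contact_force": force on the tool from outside, world axes, zero at the start; "moment": the same for the moment, N m; "width": finger opening in m; "gripper_force": force on a finger pad.
Only numpy, scipy, OpenCV 4.12 (cv2) and the standard library are available. Lean on these libraries where they do the work, as an engineer would, in place of code of your own. Each camera call takes 0.05 s, during which the arm holds its last target. There are 200 camera calls.

## Working session

There is one attempt and no reset: what is moved stays moved. The work goes in short steps, Python scripts to look and compute and a tool call to move; the robot and the scene stay as the last step left them, time stands still between calls to the robot, and variables do not carry over. Pictures are saved under pics/ and viewed, at most 10 in all, crops included, and the job is handed in when it is done.

Besides the shell and the picture viewer there is one more tool, called after "Emit:" by a JSON object that holds its "name" and its "arguments", one argument or row to a line. play_rows: Moves the arm, as the interface text tells. Its arguments: {"type":"object","properties":{"motion":{"type":"array","items":{"type":"array","items":{"type":"number"}}},"newtons":{"type":"number"}},"required":["motion"]}

```bash
mkdir -p pics; cat > h.py <<'E'
import numpy as np, cv2
from rig import manip
def grab(n,f=None):
    d=manip.get_image(n)
    if f: cv2.imwrite('pics/'+f,d['img'][:,:,::-1])
    return d
def cloud(d):
    z=d['range_z']; v,u=np.indices(z.shape)
    P=np.stack([(u-d['cx'])/d['fx']*z,(v-d['cy'])/d['fy']*z,z],-1)
    X=(P-d['t'])@np.asarray(d['R']); X[z==0]=np.nan
    return X
E
python3 - <<'E'
from h import *
a=grab('side');b=grab('top')
cv2.imwrite('pics/a.png',np.hstack([a['img'],b['img']])[:,:,::-1][:, :] if 0 else a['img'][:,:,::-1]);cv2.imwrite('pics/b.png',b['img'][:,:,::-1])
np.savez('d.npz',a=cloud(a),b=cloud(b))
for d in(a,b):print(d['fx'],np.round(d['R'],3).tolist(),np.round(d['t'],3))
s=manip.get_state();print(s)
E
```

```text
459.55883300121207 [[-0.964, -0.267, -0.019], [-0.159, 0.63, -0.76], [0.215, -0.729, -0.65]] [0.572 0.132 1.046]
470.7038024744876 [[-0.006, -1.0, 0.008], [-0.994, 0.005, -0.105], [0.105, -0.008, -0.994]] [0.088 0.572 1.15 ]
{'clock': 0.1, 'qpos': array([-1.41003283e+00,  2.76541412e-01,  1.50599533e+00,  3.08502498e-05,
        1.36070775e+00, -1.20985722e-01]), 'qd': array([ 0.00156402, -0.00017909, -0.00469435,  0.00185294, -0.00071492,
        0.00160854]), 'effort': array([ 2.63088432e-04, -4.17701411e+01, -2.46405458e+01, -2.02431843e-04,
        5.79514788e-03,  1.29882707e-05]), 'position': array([ 0.15980069, -0.55180217,  0.19412522]), 'ee_rot': array([-8.26057974e-04,  9.90093688e-01,  1.40405866e-01, -1.34525337e-06]), 'contact_force': array([ 0.07961515, -0.22467767,  0.44401519]), 'moment': array([ 0.00375245, -0.01420284, -0.00448481]), 'gripper_force': 0.0, 'width': 0.08553014685386033}
```

View pics/a.png

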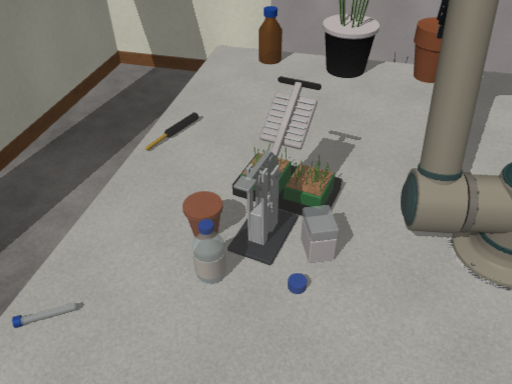

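View pics/b.png

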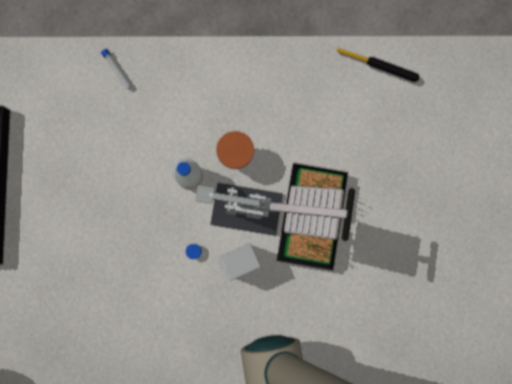

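Side view: the arm is up with its handle at about (299,83), pad about (255,178), bottle (209,255), pot (203,215), box (319,235), cap (297,284). Top view: pad about (206,195), handle about (349,214), bottle cap (184,169), pot (235,150).

```bash
cat > m.py <<'E'
from h import *
Z=np.load('d.npz');b=Z['b'];a=Z['a'];im=cv2.imread('pics/b.png')
def box(n,X,r0,r1,c0,c1,z0,z1):
    P=X[r0:r1,c0:c1].reshape(-1,3);P=P[(P[:,2]>z0)&(P[:,2]<z1)]
    print(n,len(P),np.round(np.median(P,0),4),np.round(np.nanpercentile(P,3,axis=0),3),np.round(np.nanpercentile(P,97,axis=0),3));return P
h=box('handle',b,180,250,340,362,.2,.5)
p=box('pad',b,180,210,195,216,.21,.25)
box('bottle',b,155,190,170,204,.1,.2)
box('pot',b,130,170,214,256,.07,.11)
box('tipbox',b,240,285,215,265,.08,.12)
box('capj',b,240,262,182,206,.01,.05)
box('base',b,180,240,208,285,.006,.02)
box('cheek',b,180,225,215,275,.17,.3)
box('handle_side',a,70,95,275,325,.2,.5)
print(np.round(b[196,190:285:4],3)[:, :].tolist())
for q in(h,p):print(cv2.minAreaRect((q[:,:2]*1000).astype(np.float32)))
beam=box('beam',b,204,216,272,335,.2,.5)
l=cv2.fitLine(beam.astype(np.float32),cv2.DIST_HUBER,0,.01,.01).ravel();print('beamline',l, np.arcsin(abs(l[2])))
E
python3 m.py
```

```text
handle 487 [ 0.5081 -0.1043  0.3061] [ 0.457 -0.117  0.273] [ 0.551 -0.094  0.31 ]
pad 294 [0.5506 0.1734 0.2261] [0.536 0.155 0.222] [0.567 0.192 0.229]
bottle 468 [0.6149 0.2259 0.1142] [0.594 0.204 0.101] [0.644 0.254 0.151]
pot 1140 [0.6727 0.1128 0.0895] [0.633 0.074 0.085] [0.713 0.153 0.093]
tipbox 938 [0.4066 0.1019 0.099 ] [0.372 0.063 0.095] [0.441 0.141 0.103]
capj 203 [0.4292 0.2193 0.0213] [0.414 0.202 0.016] [0.446 0.237 0.025]
base 1809 [0.5163 0.0893 0.0113] [0.478 0.005 0.007] [0.593 0.168 0.016]
cheek 745 [0.5352 0.0834 0.2146] [0.515 0.032 0.173] [0.559 0.146 0.228]
handle_side 388 [ 0.5028 -0.0991  0.3033] [ 0.454 -0.113  0.277] [ 0.548 -0.08   0.31 ]
[[0.571, 0.23, 0.002], [0.571, 0.22, 0.001], [0.549, 0.188, 0.225], [0.548, 0.179, 0.228], [0.548, 0.171, 0.226], [0.548, 0.163, 0.226], [0.548, 0.155, 0.225], [0.548, 0.146, 0.229], [0.548, 0.138, 0.227], [0.548, 0.13, 0.225], [0.548, 0.121, 0.226], [0.556, 0.114, 0.148], [0.57, 0.107, 0.009], [0.569, 0.096, 0.016], [0.569, 0.086, 0.016], [0.552, 0.079, 0.182], [0.552, 0.07, 0.185], [0.552, 0.061, 0.183], [0.57, 0.045, 0.008], [0.569, 0.035, 0.013], [0.569, 0.025, 0.012], [0.569, 0.015, 0.014], [0.569, 0.005, 0.012], [0.57, -0.006, 0.005]]
((504.060546875, -103.54558563232422), (23.379175186157227, 102.89510345458984), 83.17588806152344)
((551.3681030273438, 172.04083251953125), (41.58881759643555, 33.73078155517578), 80.29397583007812)
beam 687 [ 0.5184 -0.0332  0.2483] [ 0.505 -0.082  0.208] [0.531 0.027 0.289]
beamline [ 0.10671636  0.8093059  -0.577612    0.51914227 -0.02672739  0.248854  ] 0.61580026
```

Emit:
{"name": "play_rows", "arguments": {
  "motion": [
    [0,0,-1.4,0.5,0],
    [0,0,-2.8,1,0],
    [0,0,-4,1.5,0],
    [0,0,-5,2,0],
    [0,0,-5.2,2.47,0]
  ]
}}

```text
clock: 0.72
position: [0.1601, -0.5532, 0.406]
ee_rot: [0.003, 0.997, -0.076, 0.001]
contact_force: [0.4, 0.3, -0.7]
width: 0.0004
gripper_force: 0.0
```

Emit:
{"name": "play_rows", "arguments": {
  "motion": [
    [0.46,-1.3,0,0,0],
    [0.92,-2.6,0,0,0],
    [1.38,-3.9,0,0,0],
    [1.85,-5.2,0,0,0],
    [2.3,-6.5,0,0,0]
  ]
}}

```text
clock: 1.35
position: [0.29, -0.3071, 0.4025]
ee_rot: [-0.0, 0.997, -0.075, 0.0]
contact_force: [1.1, -0.0, 0.3]
width: 0.0
gripper_force: 0.0
```

Emit:
{"name": "play_rows", "arguments": {
  "motion": [
    [0.46,-1.3,0,0,0],
    [0.92,-2.6,0,0,0],
    [1.38,-3.9,0,0,0],
    [1.85,-5.2,0,0,0],
    [2.3,-6.5,0,0,0]
  ]
}}

```text
clock: 1.98
position: [0.4196, -0.0638, 0.4026]
ee_rot: [0.0, 0.997, -0.075, -0.0]
contact_force: [0.8, -0.5, -0.0]
width: -0.0001
gripper_force: 0.0
```

Emit:
{"name": "play_rows", "arguments": {
  "motion": [
    [0.46,-1.3,0,0,0],
    [0.92,-2.6,0,0,0],
    [1.38,-3.9,0,0,0],
    [1.85,-5.2,0,0,0],
    [2.3,-6.45,0,0,0]
  ]
}}

```text
clock: 2.6
position: [0.5491, 0.1777, 0.4023]
ee_rot: [0.0, 0.997, -0.074, -0.0]
contact_force: [1.0, 0.1, 1.0]
width: -0.0005
gripper_force: 0.0
```

Emit:
{"name": "play_rows", "arguments": {
  "motion": [
    [0,0,1.3,0,0],
    [0,0,2.6,0,0],
    [0,0,3.6,0,0],
    [0,0,4.0,0,0],
    [0,0,4.0,0,0]
  ]
}}

```text
clock: 3.22
position: [0.5483, 0.1758, 0.2423]
ee_rot: [0.0, 0.997, -0.075, -0.001]
contact_force: [0.3, -0.2, -0.2]
width: 0.0003
gripper_force: 0.0
```

```bash
python3 - <<'E'
from h import *
a=grab('side')['img'];b=grab('top')['img']
f=lambda i:cv2.resize(i,None,fx=3,fy=3,interpolation=cv2.INTER_CUBIC)
cv2.imwrite('pics/c.png',np.hstack([f(a[80:280,190:320]),f(b[80:280,150:280])])[:,:,::-1])
E
```

```text
(no output)
```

View pics/c.png

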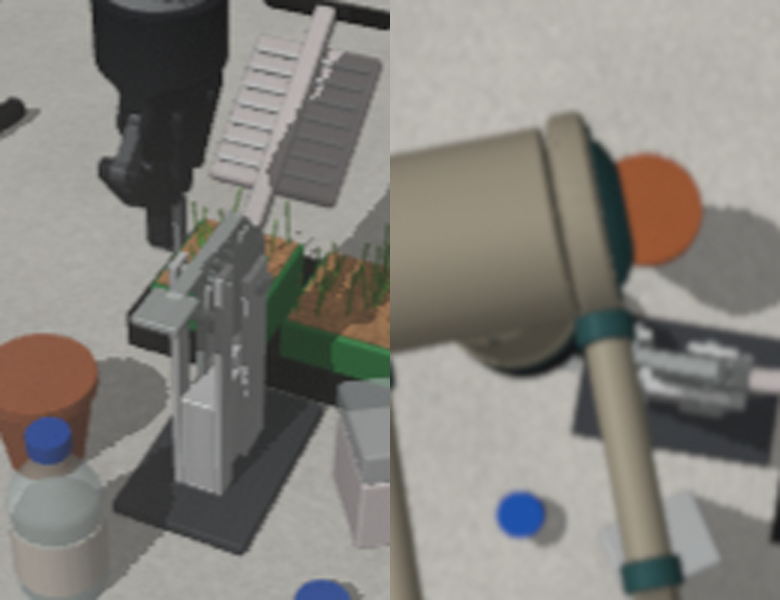

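The side crop shows the fingertip at about full-image (245,160), with the pad at (245,183). I'll check whether it really sits over the pad.

```bash
python3 - <<'E'
from h import *
d=grab('side');X=cloud(d)
K=np.array([[d['fx'],0,d['cx']],[0,d['fy'],d['cy']],[0,0,1]])
for n,p in dict(tcp=manip.get_state()['position'],pad=[.55,.175,.227],padB=[.5417,.181,.227]).items():
    c=K@(np.asarray(d['R'])@p+d['t']);print(n,c[:2]/c[2],p)
for r in range(140,200,4):print(r,[np.round(X[r,c],3).tolist() for c in(238,244,250)])
E
```

```text
tcp [244.1197665  175.41919296] [0.54988098 0.1761237  0.2449248 ]
pad [244.46099537 182.31024488] [0.55, 0.175, 0.227]
padB [247.75934258 184.90112595] [0.5417, 0.181, 0.227]
140 [[0.542, 0.228, 0.362], [0.544, 0.187, 0.334], [0.536, 0.18, 0.331]]
144 [[0.543, 0.228, 0.353], [0.539, 0.205, 0.339], [0.535, 0.183, 0.324]]
148 [[0.556, 0.188, 0.315], [0.54, 0.203, 0.328], [0.536, 0.179, 0.313]]
152 [[0.559, 0.181, 0.301], [0.544, 0.19, 0.31], [0.536, 0.179, 0.304]]
156 [[0.684, -0.205, -0.002], [0.544, 0.191, 0.302], [0.536, 0.18, 0.295]]
160 [[0.677, -0.182, 0.0], [0.545, 0.19, 0.292], [0.537, 0.178, 0.285]]
164 [[0.671, -0.163, 0.001], [0.656, -0.171, -0.002], [0.557, 0.11, 0.222]]
168 [[0.667, -0.148, -0.001], [0.651, -0.153, -0.002], [0.553, 0.124, 0.223]]
172 [[0.662, -0.131, -0.001], [0.621, -0.056, 0.063], [0.548, 0.141, 0.227]]
176 [[0.656, -0.11, 0.001], [0.557, 0.155, 0.226], [0.545, 0.154, 0.227]]
180 [[0.564, 0.171, 0.227], [0.552, 0.171, 0.229], [0.542, 0.165, 0.227]]
184 [[0.56, 0.184, 0.228], [0.549, 0.181, 0.228], [0.538, 0.177, 0.227]]
188 [[0.558, 0.192, 0.224], [0.546, 0.191, 0.226], [0.535, 0.188, 0.226]]
192 [[0.632, -0.031, 0.014], [0.614, -0.026, 0.022], [0.554, 0.123, 0.158]]
196 [[0.632, -0.031, -0.0], [0.616, -0.031, 0.004], [0.554, 0.124, 0.147]]
```

Horizontally the tip is over the pad, but its height seems off, so I'll descend guarded by force.

Emit:
{"name": "play_rows", "arguments": {
  "motion": [
    [0,0,0.2,0,0],
    [0,0,0.4,0,0],
    [0,0,0.5,0,0],
    [0,0,0.5,0,0]
  ]
}}

```text
clock: 3.88
position: [0.5483, 0.1759, 0.2223]
ee_rot: [0.0, 0.997, -0.075, -0.0]
contact_force: [-0.0, -0.2, 0.8]
width: 0.0003
gripper_force: 0.0
```

Emit:
{"name": "play_rows", "arguments": {
  "motion": [
    [0,0,0.1,0,0],
    [0,0,0.2,0,0],
    [0,0,0.2,0,0]
  ]
}}

```text
clock: 4.25
position: [0.5483, 0.1759, 0.2144]
ee_rot: [0.0, 0.997, -0.075, -0.0]
contact_force: [0.3, 0.6, -0.7]
width: -0.0
gripper_force: 0.0
```

```bash
python3 - <<'E'
from h import *
d=grab('side');i=d['img']
cv2.imwrite('pics/e.png',cv2.resize(i[90:240,190:330],None,fx=4,fy=4,interpolation=cv2.INTER_CUBIC)[:,:,::-1])
print(np.round(cloud(d)[150:200:4,244],3).tolist())
E
```

```text
[[0.544, 0.191, 0.315], [0.545, 0.188, 0.305], [0.54, 0.207, 0.31], [0.539, 0.209, 0.302], [0.545, 0.189, 0.278], [0.547, 0.184, 0.264], [0.548, 0.182, 0.253], [0.554, 0.163, 0.227], [0.551, 0.173, 0.226], [0.548, 0.184, 0.225], [0.546, 0.194, 0.224], [0.615, -0.028, 0.013], [0.616, -0.03, -0.002]]
```

View pics/e.png

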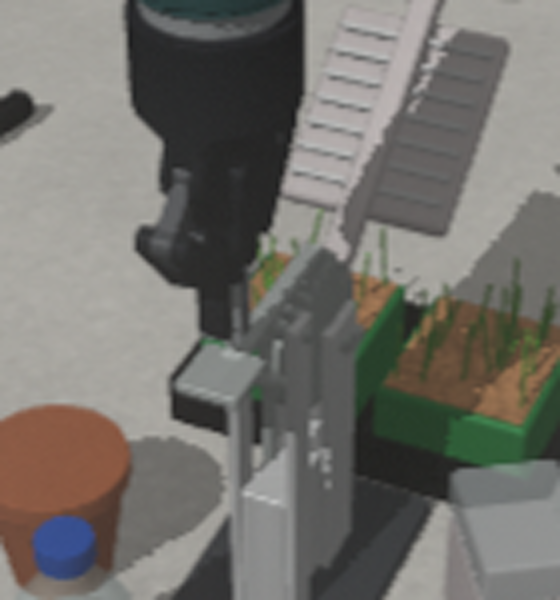

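The tip is above the pad but still about 20 mm clear of it: seen at about z = 0.25, with the reported TCP lower. I'll continue by force.

Emit:
{"name": "play_rows", "arguments": {
  "motion": [
    [0,0,0.1,0,0],
    [0,0,0.2,0,0],
    [0,0,0.3,0,0],
    [0,0,0.3,0,0]
  ]
}}

```text
clock: 4.8
position: [0.5482, 0.1759, 0.2023]
ee_rot: [0.0, 0.997, -0.075, -0.0]
contact_force: [0.4, -0.2, -0.2]
width: -0.0001
gripper_force: 0.0
```

Emit:
{"name": "play_rows", "arguments": {
  "motion": [
    [0,0,0.1,0,0],
    [0,0,0.2,0,0],
    [0,0,0.2,0,0]
  ]
}}

```text
clock: 5.18
position: [0.5482, 0.1759, 0.1944]
ee_rot: [0.0, 0.997, -0.075, -0.0]
contact_force: [0.2, 0.3, -0.9]
width: 0.0002
gripper_force: 0.0
```

Emit:
{"name": "play_rows", "arguments": {
  "motion": [
    [0,0,0.1,0,0],
    [0,0,0.2,0,0],
    [0,0,0.2,0,0]
  ]
}}

```text
clock: 5.55
position: [0.549, 0.1762, 0.1893]
ee_rot: [-0.0, 0.997, -0.075, 0.001]
contact_force: [-2.6, 0.4, 10.8]
width: 0.0002
gripper_force: 5.4
```

```bash
python3 - <<'E'
from h import *
d=grab('side');i=d['img'];s=manip.get_state();print(s['position'],s['contact_force'],s['qpos'])
cv2.imwrite('pics/f.png',cv2.resize(i[90:240,190:330],None,fx=4,fy=4,interpolation=cv2.INTER_CUBIC)[:,:,::-1])
print(np.round(cloud(d)[150:200:4,244],3).tolist())
E
```

```text
[0.54902437 0.17620334 0.1893253 ] [-3.0246663  -0.49010909 10.79175706] [1.89809043e-01 2.79690160e-01 1.51353638e+00 1.37152434e-04
 1.34543935e+00 1.90980594e+00]
[[0.54, 0.205, 0.326], [0.54, 0.204, 0.316], [0.542, 0.199, 0.304], [0.544, 0.192, 0.289], [0.539, 0.209, 0.294], [0.539, 0.211, 0.286], [0.54, 0.21, 0.276], [0.546, 0.19, 0.25], [0.547, 0.188, 0.239], [0.548, 0.186, 0.227], [0.546, 0.191, 0.222], [0.614, -0.027, 0.014], [0.615, -0.027, -0.0]]
```

View pics/f.png

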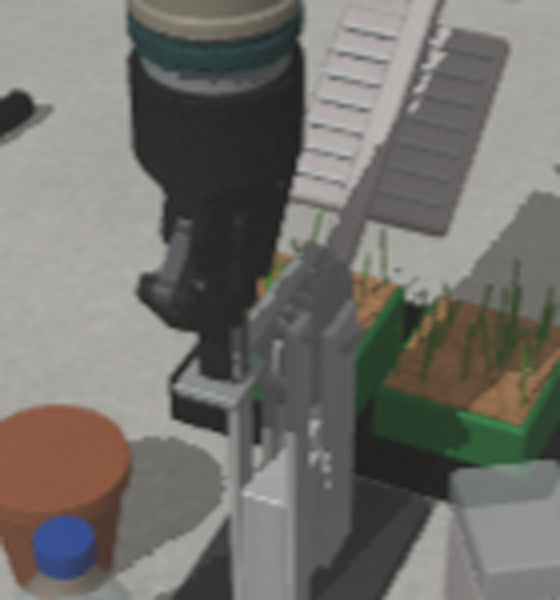

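The fingers are now on the pad (contact at reported z ≈ 0.19, 11 N). Pressing on.

Emit:
{"name": "play_rows", "arguments": {
  "motion": [
    [0,0,0.1,0,0],
    [0,0,0.2,0,0],
    [0,0,0.2,0,0]
  ]
}}

```text
clock: 5.98
position: [0.5485, 0.176, 0.1789]
ee_rot: [0.0, 0.997, -0.074, 0.0]
contact_force: [-0.0, 0.9, 0.7]
width: -0.0
gripper_force: 0.1
```

Emit:
{"name": "play_rows", "arguments": {
  "motion": [
    [0,0,0.1,0,0],
    [0,0,0.2,0,0],
    [0,0,0.2,0,0]
  ]
}}

```text
clock: 6.35
position: [0.5481, 0.1757, 0.1699]
ee_rot: [0.0, 0.997, -0.075, -0.001]
contact_force: [-0.6, -0.3, -0.6]
width: 0.0004
gripper_force: 0.0
```

```bash
python3 - <<'E'
from h import *
d=grab('side');i=d['img']
cv2.imwrite('pics/g.png',cv2.resize(i[90:240,190:330],None,fx=4,fy=4,interpolation=cv2.INTER_CUBIC)[:,:,::-1])
E
```

```text
(no output)
```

View pics/g.png

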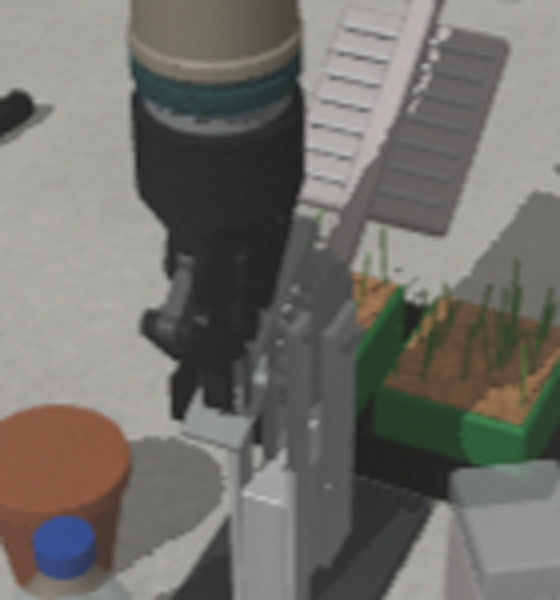

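The pawl has snapped over: the pad is low at about crop (220,425) and the nose is raised. Retreating upward.

Emit:
{"name": "play_rows", "arguments": {
  "motion": [
    [0,0,-1.2,0,0],
    [0,0,-2.6,0,0],
    [0,0,-4,0,0],
    [0,0,-5,0,0],
    [0,0,-5,0,0]
  ]
}}

```text
clock: 7.02
position: [0.5502, 0.1762, 0.3747]
ee_rot: [-0.001, 0.997, -0.075, 0.004]
contact_force: [-0.3, -0.3, -0.1]
width: -0.0
gripper_force: 0.0
```

```bash
python3 - <<'E'
from h import *
d=grab('side');X=cloud(d);print(np.round(X[180:206:3,246],3).tolist());b=X[70:95,275:325].reshape(-1,3);b=b[b[:,2]>.2];print(np.median(b,0),manip.get_state()['position'])
u=np.array([-.15,-.989]);h=np.array([.504,-.104])
print('tool delta to handle', )
E
```

```text
[[0.612, -0.041, 0.05], [0.613, -0.042, 0.039], [0.551, 0.162, 0.207], [0.549, 0.169, 0.205], [0.548, 0.174, 0.202], [0.546, 0.181, 0.2], [0.545, 0.184, 0.196], [0.544, 0.189, 0.192], [0.602, -0.003, 0.003]]
[ 0.5028474 -0.0994891  0.3031271] [0.54920036 0.17601602 0.3721341 ]
tool delta to handle
```

Emit:
{"name": "play_rows", "arguments": {
  "motion": [
    [0,1.4,0,0,0],
    [0,2.8,0,0,0],
    [0,4.2,0,0,0],
    [-0.05,5.7,0,0,0],
    [-0.05,7.2,0,0,0]
  ]
}}

```text
clock: 7.7
position: [0.5025, -0.11, 0.3689]
ee_rot: [-0.0, 0.997, -0.074, -0.002]
contact_force: [0.7, 0.2, 0.4]
width: 0.0003
gripper_force: 0.0
```

Emit:
{"name": "play_rows", "arguments": {
  "motion": [
    [0,0,1,0,0],
    [0,0,1.8,0,0],
    [0,0,2,0,0],
    [0,0,2,0,0]
  ]
}}

```text
clock: 8.2
position: [0.5034, -0.1083, 0.2902]
ee_rot: [-0.0, 0.997, -0.074, -0.001]
contact_force: [-0.1, -0.6, -0.3]
width: -0.0
gripper_force: 0.0
```

```bash
python3 - <<'E'
from h import *
d=grab('side');i=d['img']
cv2.imwrite('pics/i.png',cv2.resize(i[20:170,220:360],None,fx=4,fy=4,interpolation=cv2.INTER_CUBIC)[:,:,::-1])
X=cloud(d)
for r in range(60,92,4):print(r,[np.round(X[r,c],3).tolist() for c in(292,298,304)])
E
```

```text
60 [[0.657, -0.869, 0.001], [0.504, -0.095, 0.362], [0.492, -0.102, 0.36]]
64 [[0.65, -0.832, 0.002], [0.503, -0.096, 0.352], [0.491, -0.099, 0.352]]
68 [[0.644, -0.801, 0.0], [0.503, -0.1, 0.341], [0.491, -0.103, 0.341]]
72 [[0.637, -0.769, -0.0], [0.503, -0.101, 0.331], [0.49, -0.103, 0.332]]
76 [[0.63, -0.734, 0.001], [0.61, -0.746, -0.003], [0.586, -0.741, 0.002]]
80 [[0.517, -0.109, 0.306], [0.503, -0.106, 0.31], [0.582, -0.719, -0.003]]
84 [[0.516, -0.106, 0.298], [0.501, -0.099, 0.303], [0.488, -0.099, 0.305]]
88 [[0.611, -0.64, 0.002], [0.499, -0.089, 0.299], [0.571, -0.658, -0.002]]
```

View pics/i.png

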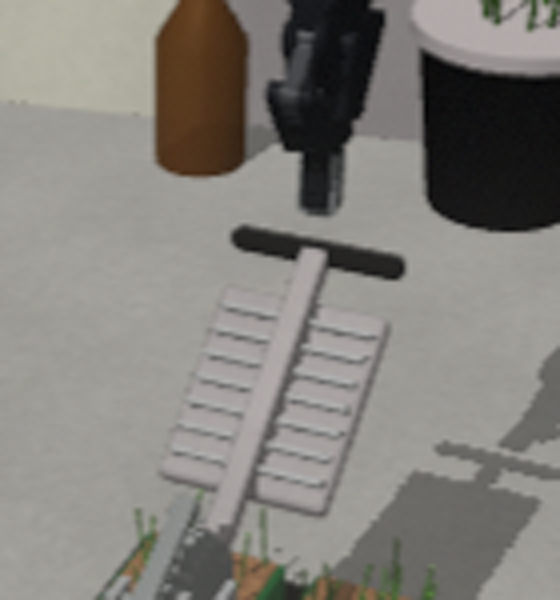

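The fingers are centred over the handle, about 20 mm above it: tip at crop (320,210), handle centre at about (318,250). Pushing down along the handle's arc.

Emit:
{"name": "play_rows", "arguments": {
  "motion": [
    [0,0,0.3,0,0],
    [0,0,0.5,0,0],
    [0,0.15,0.75,0,0],
    [0,0.28,0.95,0,0],
    [0,0.38,1.1,0,0]
  ]
}}

```text
clock: 8.88
position: [0.5012, -0.125, 0.2478]
ee_rot: [0.002, 0.997, -0.075, 0.0]
contact_force: [-2.4, -2.4, 6.6]
width: -0.0003
gripper_force: 2.9
```

Emit:
{"name": "play_rows", "arguments": {
  "motion": [
    [0,0.14,0.3,0,0],
    [0,0.26,0.6,0,0],
    [0,0.37,0.9,0,0],
    [0,0.47,1.2,0,0],
    [0,0.56,1.55,0,0]
  ]
}}

```text
clock: 9.5
position: [0.4983, -0.1481, 0.1859]
ee_rot: [0.002, 0.997, -0.074, 0.001]
contact_force: [-1.7, -3.5, 3.9]
width: -0.0001
gripper_force: 2.6
```

Now the last part: 44 mm down to level, slowing towards the stop.

Emit:
{"name": "play_rows", "arguments": {
  "motion": [
    [0,0.04,0.3,0,0],
    [0,0.07,0.6,0,0],
    [0,0.09,0.85,0,0],
    [0,0.1,1.0,0,0],
    [0,0.1,1.0,0,0]
  ]
}}

```text
clock: 10.12
position: [0.4968, -0.1483, 0.1438]
ee_rot: [-0.001, 0.997, -0.075, -0.001]
contact_force: [-0.5, -0.3, -0.6]
width: 0.0
gripper_force: 0.0
```

Emit:
{"name": "play_rows", "arguments": {
  "motion": [
    [0,0,0.05,0,0],
    [0,0,0.1,0,0],
    [0,0,0.1,0,0]
  ]
}}

```text
clock: 10.5
position: [0.4969, -0.1484, 0.1416]
ee_rot: [-0.001, 0.997, -0.075, -0.0]
contact_force: [-2.6, 2.5, 7.7]
width: 0.0001
gripper_force: 3.5
```

Emit:
{"name": "play_rows", "arguments": {
  "motion": [
    [0,0,0.05,0,0],
    [0,0,0.1,0,0],
    [0,0,0.1,0,0]
  ]
}}

```text
clock: 10.88
position: [0.4971, -0.1485, 0.1413]
ee_rot: [-0.0, 0.997, -0.075, 0.001]
contact_force: [-7.2, 3.4, 27.3]
width: 0.0003
gripper_force: 13.5
```

On the stop (27 N, no further motion). Retreating and checking.

Emit:
{"name": "play_rows", "arguments": {
  "motion": [
    [0,0,-0.5,0,0],
    [0,0,-1.5,0,0],
    [0,0,-3,0,0],
    [0,0,-4,0,0],
    [0,0,-4,0,0]
  ]
}}

```text
clock: 11.5
position: [0.4993, -0.1501, 0.3003]
ee_rot: [0.001, 0.997, -0.074, 0.004]
contact_force: [-0.7, -0.1, -0.5]
width: -0.0002
gripper_force: 0.0
```

```bash
python3 - <<'E'
from h import *
d=grab('side','j.png');X=cloud(d)
def m(n,r0,r1,c0,c1,z0,z1):
    P=X[r0:r1,c0:c1].reshape(-1,3);P=P[(P[:,2]>z0)&(P[:,2]<z1)];print(n,len(P),np.round(np.median(P,0),4))
g=X.reshape(-1,3);i=d['img'].reshape(-1,3)
k=(abs(g[:,0]-.497)<.06)&(abs(g[:,1]+.148)<.02)&(g[:,2]>.1)&(g[:,2]<.21)
print('handle',k.sum(),np.median(g[k],0),np.percentile(g[k,2],95))
k=(abs(g[:,0]-.549)<.012)&(abs(g[:,1]-.175)<.01)&(g[:,2]>.17)&(g[:,2]<.25);print('pad',np.median(g[k],0))
print(manip.get_state()['contact_force'])
E
```

```text
handle 231 [ 0.49090029 -0.14585377  0.1744063 ] 0.17868961993550694
pad [0.54890711 0.17530237 0.20129749]
[-0.19958395 -0.46303683 -1.14697024]
```

View pics/j.png

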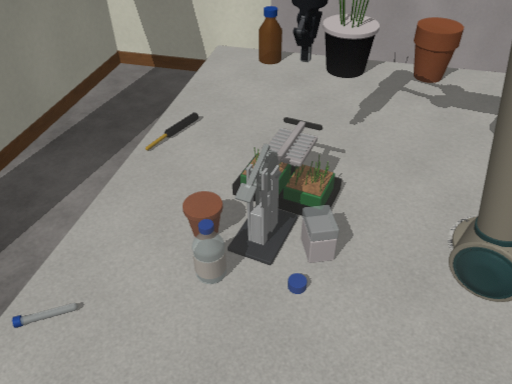

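The arm lies level: handle at (303,124), top at about 177 mm. The pawl is free, with its pad at 201 mm. Bottle, box, pot and cap have not moved, and the robot is clear.

```bash
python3 -c "
from rig import manip
print(manip.sign_off())"
```

```text
the job is handed in; nothing more can be done
None
```

The job is handed in: I pressed the pawl free first and it stayed free, then pushed the lamp arm down until it lay level on its stop; the bottle, box, pot and cap look unmoved, and the robot is clear.

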